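# Set and re-lock the selector valve's push-pull rod

## Robot

A 6-joint arm with a two-finger parallel gripper is mounted at the origin on the work surface; the furniture and walls round the work are solid. World frame = base frame: x ahead of the robot, y to its left, z up, the work surface at z = 0. Lengths are in m, angles in rad, forces in N, time in s.
With the tool pointing down it reaches from about 0.3 to 0.875 m from the base axis. Payload 4.2 kg.
Tool frame: the origin (TCP) lies on the mounting face of the last link; the fingertips stand 173 mm ahead of it and the grasp point (between the pads) lies 155 mm ahead of it; z points along the fingers, y is the line along which they close (so a half turn about z gives the same grasp; the last joint's range is limited). The gripper opens to 85 mm and grips with 20 to 120 N. Pads are 22 mm wide; open, the fingers measure 114 mm over their backs; the gripper's body (76 mm by 85 mm) begins 54 mm behind the grasp point. The pads swing forward as they close: fully open they stand 13 mm farther back than shut.
Start: joints at [1.142, 0.32, 1.565, -0, 1.257, -0.02], TCP at [0.229, 0.528, 0.405] pointing down, gripper open.
Joint ranges: [-3.11, 3.11], [-0.84, 2.01], [0.21, 2.61], [-1.34, 4.49], [0.05, 2.63], [-2.56, 2.56]. Speed limits (rad/s): [2.57, 2.57, 3.14, 3.14, 3.14, 3.14].

## Interface

Orientations are given as a unit quaternion [x, y, z, w].
In Python, from cell import manip, optics, job, regions_of gives the robot as it stands. The module is installed in compiled form; this text tells all that it offers.
- The arm moves only by the tool move_arm, never from a script. Its argument "commands" is a list of rows, each a list of 2 entries, a list of its own where there are three numbers: the shift along the tool's x, y, z in cm, then the turn about the tool's z in degrees. In form: [[[x, y, z], yaw], ...]. A call has 1 to 12 rows; each row is the pose to reach, as a shift and turn from the pose commanded when the call began, along the tool's axes at that moment; what a row does not reach only later rows make up. A row lasts 1/12 s, in which the tool goes at most 41.7 mm and 7.16 degrees, less where a joint would pass 70% of its speed; a pose out of reach is approached as far as the arm can. A call with a gripper value outside its range is refused whole. "grip" is the closure, from 0 (fully open) to 1 (shut), set as the call begins (left out, the last holds). The fingers move at their own pace and stop on an object; the grip force is fixed at half the most. Time passes only in rows, so rows that repeat a pose let the fingers close. It gives the time, the measured TCP pose, the force, the opening and the grip force at its end, in the units of the state.
- manip.state(): the state, without advancing time (a new reading comes with each control period).
- optics.camera(name): name is "scene" or "side" or "wrist"; returns a dict with "image" (384x512x3 uint8, blue, green, red), "K" (3x3 intrinsics, pixels), "rvec" (rotation vector, rad) and "tvec" (3), from world to camera coordinates, as OpenCV has them. Camera axes: x right, y down, z forward; pixel columns grow to the right and rows downward; lengths in m; the calibration is good to about 2 mm. A picture is of the moment at which its call begins. There is no depth.
- job.job_done(): hands the job in; it is judged then, once.
Trained networks look in the newest picture that a camera, given by its name, has taken for a name from the list of things; names that differ only in an ending like _2 or _b are one class to them, and where a whole thing is asked for, a point or a joint stands for the part that bears it (a point fixed in the world has none). Each returns a list of dicts, best first, with "confidence" (0 to 1); they miss things now and then, are a little off and sometimes report something else, mostly with a low value. They report only what shows in the picture. A call takes as long as a camera call.
- regions_of(camera, thing): "mask" (384x512 bool, what is visible of it) and "box" ([left, top, right, bottom] in pixels, round what is visible of it).
The state is a dict: "time_s": time; "joint_pos": joint angles; "dq": joint speeds; "joint_torque": joint torques, N m; "ee_pos": TCP position; "tcp_rot": TCP orientation; "contact_force": force on the tool from outside, world axes, zero at the start; "ft_torque": the same for the moment, N m; "opening": finger opening in m; "grasp_force": force on a finger pad.
Only numpy, scipy, OpenCV 4.12 (cv2) and the standard library are available. Lean on these libraries where they do the work, as an engineer would, in place of code of your own. Each camera call takes 0.05 s, during which the arm holds its last target. There are 200 camera calls.

## Task

The selector valve on the bench is locked with its rod pushed fully in. Lift the lock block over the hump of its rail and set it down fully at the other end, pull the rod out to its middle click (never through to the last, outer click), then lift the lock block back over the hump and let it drop fully home so that the rod is locked in the middle position. Leave the pliers, tape measure and filter drier beside it where they lie.

Things in the scene. Friction and masses are not known exactly. Their poses are not given: they have to be found in the camera images.
- selector: Push-pull selector valve fixed to the bench: base plate 160x150x20 mm (x -45 to 115, y -55 to 95) with an aluminium housing, 85 long, 72 wide, top at 96. Origin: on the bench under the middle of the housing's front face. x points from that face back into the housing; the rod comes out of it along -x; z is up.
- rod (a joint): Travel of the rod in m: 0 pushed in, 0.025 middle click, 0.050 pulled out (along the selector's -x). A spring detent draws it into a click from about 8 mm either side; leaving one takes about 10 N. With the lock home, its plate stands in one of the rod's three grooves (14 mm wide, 25 mm apart) and blocks the rod but for 3.5 mm play.
- knob (a point): Centre of the rod's round black knob: a cylinder 36 mm in diameter, 32 mm long, lying along the selector's x, 65 mm above the bench and, with the rod in, 105 mm in front of the housing; only bench below it. It moves with the rod. Axes as the selector's.
- lock_slide (a joint): Position of the lock block along its rail in m: 0 is the home end, over the rod; 0.057 the parking end, to the selector's +y; stops at both ends. A hump 8 mm high and 25 mm long stands on the rail between, so the block passes only while lifted by more than 8 mm. Light friction.
- lock_lift (a joint): Height of the lock block above its rail in m: 0 down on the rail (at home its plate then stands in a groove of the rod), about 0.008 when on the hump; stop at 0.030. It falls by its own weight (100 to 210 g) when released. Obstacle: the open organizer lid close on the robot's left is solid up to 225 mm (x to 0.21, y from 0.19 m); leaning the tool 15 to 25 degrees towards the knob helps.
- lock_grip (a point): Centre of the lock block's upright round black handle: a vertical cylinder 22 mm in diameter, 40 mm high, its centre 140 mm above the bench when the block is down and 12 mm in front of the housing's face. Under it an 8 mm high neck, then the block, 20 mm wide. It moves with the lock. Axes as the selector's.
- pliers: Bystander: combination pliers 164 x 48 x 14 mm lying behind the valve's housing; origin at the centre of the underside.
- tape_measure: Bystander: tape measure 33 x 70 x 61 mm standing beside the valve on its -y side; origin at the centre of the underside.
- filter_drier: Bystander: copper filter drier 160 x 29 x 29 mm lying beside the valve on its +y side; origin at the centre of the underside.

How it is judged:
On the way, in this order (a step that is already met when the one before it is completed fails the run):
1. the lock block rests down at the parking end of its rail, the rod still in (value of joint lock_slide above 0.048 m and value of joint lock_lift below 0.003 m and value of joint rod below 0.008 m), for 0.2 s.
2. the rod rests in its middle click, the lock block still parked (value of joint rod between 0.021 and 0.029 m and velocity of joint rod between -0.01 and 0.01 m/s and value of joint lock_slide above 0.048 m), for 0.3 s.
At the end, for the whole second after the job is handed in: The rod stands in its middle click (25 mm out, within 4 mm) and the lock block rests down at the home end of its rail (within 8 mm of the end stop, less than 3 mm above the rail), its plate in the rod's groove (value of joint rod between 0.021 and 0.029 m and value of joint lock_slide below 0.008 m and value of joint lock_lift below 0.003 m); the robot touches nothing.
It fails at once if the rod was pulled through towards its last click (value of joint rod above 0.04 m).
It fails at once if the pliers were moved by more than 30 mm (distance of pliers from where it was at the start of the episode above 0.03 m).
It fails at once if the tape measure was moved by more than 30 mm (distance of tape_measure from where it was at the start of the episode above 0.03 m).
It fails at once if the filter drier was moved by more than 30 mm (distance of filter_drier from where it was at the start of the episode above 0.03 m).
It also fails if it takes over 48 s, if anything falls off the work surface, if the arm or the gripper's body presses on something with over 40 N, if the wrist force passes 120 N, or if a joint passes its speed limit or range.

## Working session

There is one attempt and no reset: what is moved stays moved. The work goes in short steps, Python scripts to look and compute and a tool call to move; the robot and the scene stay as the last step left them, time stands still between calls to the robot, and variables do not carry over. Pictures are saved under pics/ and viewed, at most 10 in all, crops included, and the job is handed in when it is done.

Besides the shell and the picture viewer there is one more tool, called after "Request:" as a command line: name --argument value ..., lists and objects as JSON in quotes. move_arm: Moves the arm, as the interface text tells. Its arguments: {"type":"object","properties":{"commands":{"type":"array"},"grip":{"type":"number"}},"required":["commands"]}

```bash
mkdir -p pics
cat > h.py <<'E'
import numpy as np, cv2
from cell import manip, optics, job, regions_of
from scipy.spatial.transform import Rotation as R
def P(c):
    r=cv2.Rodrigues(np.array(c['rvec'],float))[0]; return np.array(c['K']),r,np.array(c['tvec'],float).ravel()
def ray(c,uv):
    K,r,t=P(c); d=r.T@np.linalg.inv(K)@np.array([uv[0],uv[1],1.]); return -r.T@t,d/np.linalg.norm(d)
def tri(obs):
    A=np.zeros((3,3));b=np.zeros(3)
    for c,uv in obs:
        o,d=ray(c,uv);M=np.eye(3)-np.outer(d,d);A+=M;b+=M@o
    return np.linalg.solve(A,b)
def proj(c,p):
    return cv2.projectPoints(np.array(p,float).reshape(-1,1,3),np.array(c['rvec'],float),np.array(c['tvec'],float),np.array(c['K'],float),None)[0].reshape(-1,2)
E
python3 - <<'E'
from h import *
cs={}
for n in ['scene','side','wrist']:
    c=cs[n]=optics.camera(n); cv2.imwrite(f'pics/{n}0.png',c['image'])
    for t in ['selector','knob','lock_grip','rod','lock_slide']:
        for g in regions_of(n,t)[:2]:
            ys,xs=np.nonzero(g['mask']); print(n,t,round(g['confidence'],2),np.round(g['box']),xs.mean().round(1),ys.mean().round(1),len(xs))
    o,d=ray(c,(256,192));print(o.round(3),d.round(3))
cv2.imwrite('pics/a.png',np.hstack([cv2.resize(cs[n]['image'],(400,300)) for n in ['scene','side']]))
s=manip.state();print(s['time_s'],s['ee_pos'],s['tcp_rot'],s['opening'],R.from_quat(s['tcp_rot']).as_matrix().round(3))
E
```

```text
scene selector 0.61 [270. 178. 282. 211.] 275.2 192.3 264
scene knob 0.78 [280. 205. 324. 223.] 304.1 212.1 336
scene knob 0.43 [270. 179. 280. 212.] 275.5 192.4 246
scene lock_grip 0.59 [282. 204. 323. 221.] 303.7 212.2 396
scene lock_grip 0.53 [267. 178. 281. 213.] 275.0 192.8 310
scene rod 0.81 [278. 205. 319. 220.] 301.8 212.0 375
scene lock_slide 0.88 [266. 177. 281. 212.] 275.4 192.5 299
[-0.079 -0.551  0.685] [ 0.638  0.387 -0.665]
side selector 0.34 [248. 168. 268. 211.] 257.0 187.8 476
side knob 0.69 [251. 206. 302. 241.] 279.6 221.9 639
side lock_grip 0.57 [250. 165. 268. 211.] 256.8 187.6 443
side lock_grip 0.4 [274. 179. 298. 208.] 286.5 193.5 550
side rod 0.89 [252. 207. 300. 237.] 280.8 222.9 576
side lock_slide 0.86 [248. 165. 264. 210.] 257.1 188.0 469
[ 0.355 -0.926  0.542] [ 0.163  0.826 -0.54 ]
[0.165 0.555 0.375] [ 0.264 -0.101 -0.959]
0.9 [0.22857345 0.52761856 0.40475025] [2.02984816e-01 9.79181882e-01 6.36789095e-05 3.76525880e-05] 0.08518693425942879 [[-0.918  0.398  0.   ]
 [ 0.398  0.918  0.   ]
 [-0.     0.    -1.   ]]
```

View pics/scene0.png

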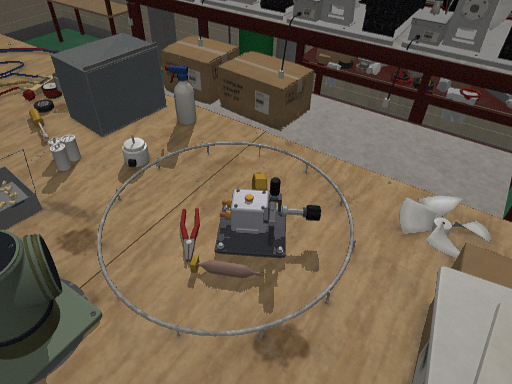

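View pics/side0.png

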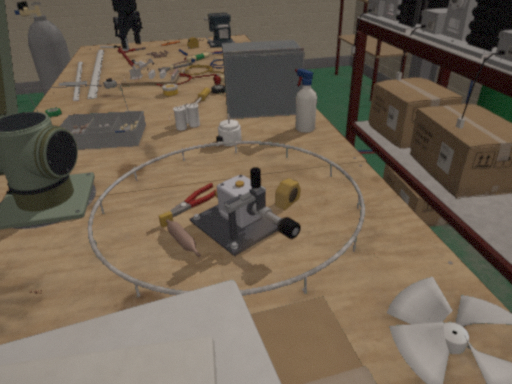

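Run:
```python
from h import *
a=cv2.imread('pics/scene0.png')[165:285,180:330]; b=cv2.imread('pics/side0.png')[155:275,155:305]
cv2.imwrite('pics/z.png',np.hstack([cv2.resize(x,None,fx=2.66,fy=2.66*1,interpolation=cv2.INTER_CUBIC) for x in (a,b)]))
sc,si=optics.camera('scene'),optics.camera('side')
print('knob',tri([(sc,(313,212)),(si,(289.5,227))]))
print('grip',tri([(sc,(275.3,185.5)),(si,(256,177.5))]))
```

```text
knob [ 0.53511307 -0.33609743  0.06343192]
grip [ 0.48763673 -0.25653901  0.13848229]
```

View pics/z.png

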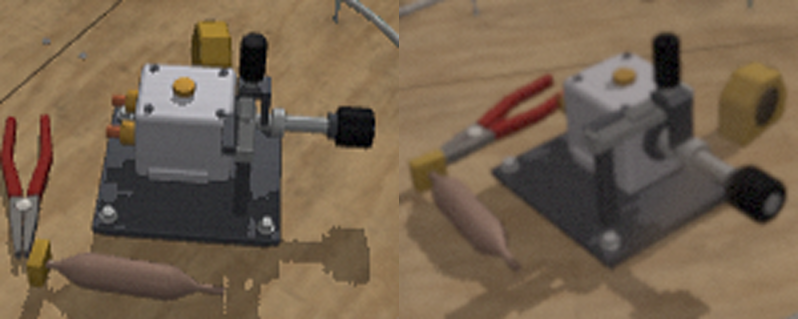

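Pictures: the selector stands inside the low ring. The knob is at scene (313,212) / side (289,227) and the lock handle at scene (275,186) / side (255,177). Triangulated, they lie 93 mm apart, which matches the text. In both the rod points towards (0.51,-0.86) and the tape measure, pliers and drier lie clear of it.

Request:
move_arm --commands '[[[-55,-61.8,0],36],[[-55,-61.8,0],36],[[-55,-61.8,0],36],[[-55,-61.8,0],36],[[-55,-61.8,0],36],[[-55,-61.8,0],36],[[-55,-61.8,0],36],[[-55,-61.8,0],36],[[-55,-61.8,0],36],[[-55,-61.8,0],36],[[-55,-61.8,0],36],[[-55,-61.8,0],36]]' --grip 0

```text
time_s: 2.0
ee_pos: [0.385, 0.0508, 0.4051]
tcp_rot: [0.496, 0.869, 0.0, 0.001]
contact_force: [1.1, 0.1, 0.3]
opening: 0.0853
grasp_force: 0.0
```

```bash
cat > goto.py <<'E'
from h import *
import sys
s=manip.state();M=R.from_quat(s['tcp_rot']).as_matrix()
t=np.array(list(map(float,sys.argv[1:4])))
ang=np.degrees(np.arctan2(M[1,1],M[0,1]))
print('t',round(s['time_s'],2),'tcp',np.round(s['ee_pos'],4),'yang',ang.round(2),'q',np.round(s['joint_pos'],2),'F',np.round(s['contact_force'],1),'shift cm',(100*M.T@(t-s['ee_pos'])).round(2),'yaw',(ang-30.8).round(2))
E
python3 goto.py .488 -.257 .405
```

```text
t 2.0 tcp [0.385  0.0508 0.4051] yang 30.59 q [ 0.1   0.02  1.94  0.    1.18 -0.43] F [1.1 0.1 0.3] shift cm [-3.173e+01 -6.800e+00  2.000e-02] yaw -0.21
```

Request:
move_arm --commands '[[[-31.7,-6.8,0],0],[[-31.7,-6.8,0],0],[[-31.7,-6.8,0],0],[[-31.7,-6.8,0],0],[[-31.7,-6.8,0],0],[[-31.7,-6.8,0],0],[[-31.7,-6.8,0],0],[[-31.7,-6.8,0],0],[[-31.7,-6.8,0],0],[[-31.7,-6.8,0],0]]'

```text
time_s: 2.83
ee_pos: [0.488, -0.2562, 0.404]
tcp_rot: [0.497, 0.868, 0.0, -0.001]
contact_force: [0.2, 0.8, -0.6]
opening: 0.0856
grasp_force: 0.0
```

```bash
python3 goto.py .488 -.257 .405
python3 - <<'E'
from h import *
c=optics.camera('wrist');cv2.imwrite('pics/w1.png',c['image'])
for t in ['knob','lock_grip','rod','lock_slide']:
    for g in regions_of('wrist',t)[:2]:
        ys,xs=np.nonzero(g['mask']); print(t,round(g['confidence'],2),np.round(g['box']),xs.mean().round(1),ys.mean().round(1),len(xs))
print(proj(c,[[.488,-.257,.16],[.488,-.257,.12],[.535,-.336,.065]]))
E
```

```text
t 2.83 tcp [ 0.488  -0.2562  0.404 ] yang 30.43 q [-0.5   0.28  1.62  0.    1.24 -1.04] F [ 0.2  0.8 -0.6] shift cm [-0.07 -0.04 -0.1 ] yaw -0.37
knob 0.69 [240. 210. 265. 271.] 250.7 243.9 1254
lock_grip 0.59 [234. 172. 264. 208.] 248.5 191.6 909
rod 0.76 [237. 213. 267. 272.] 250.9 244.2 1230
lock_slide 0.9 [235. 172. 262. 211.] 248.8 191.5 845
[[251.75553893 200.62057188]
 [251.87517011 187.16862958]
 [252.53900901 249.09026151]]
```

View pics/w1.png

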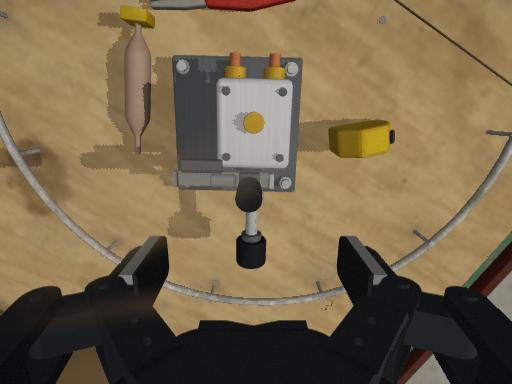

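The wrist view shows the handle's top at about (248,196) and the knob at (251,250). The tool is square to the housing and centred within about 3 mm. I descend and grip the handle.

Request:
move_arm --commands '[[[0.1,-0.2,3],0],[[0.1,-0.2,6],0],[[0.1,-0.2,8.5],0],[[0.1,-0.2,10],0],[[0.1,-0.2,10.7],0],[[0.1,-0.2,10.7],0],[[0.1,-0.2,10.7],0]]'

```text
time_s: 3.67
ee_pos: [0.4859, -0.2545, 0.2985]
tcp_rot: [0.495, 0.869, 0.0, 0.001]
contact_force: [-0.2, -0.1, 0.8]
opening: 0.0854
grasp_force: 0.0
```

Request:
move_arm --commands '[[[0,0,0],0],[[0,0,0],0],[[0,0,0],0],[[0,0,0],0],[[0,0,0],0],[[0,0,0],0],[[0,0,0],0],[[0,0,0],0],[[0,0,0],0],[[0,0,0],0]]' --grip 1

```text
time_s: 4.5
ee_pos: [0.4857, -0.255, 0.2982]
tcp_rot: [0.496, 0.869, 0.0, 0.0]
contact_force: [-0.5, 0.1, 4.8]
opening: 0.0209
grasp_force: 58.5
```

Request:
move_arm --commands '[[[0,0,-0.8],0],[[0,0,-1.7],0],[[0,0,-1.7],0],[[0,0,-1.7],0],[[0,-1.5,-1.7],0],[[0,-3,-1.7],0],[[0,-4.5,-1.7],0],[[0,-5.6,-1.7],0],[[0,-5.6,-1.7],0],[[0,-5.6,-1.7],0]]'

```text
time_s: 5.33
ee_pos: [0.4365, -0.2832, 0.3146]
tcp_rot: [0.497, 0.868, 0.002, -0.0]
contact_force: [3.1, 4.4, -1.0]
opening: 0.0204
grasp_force: 59.6
```

Request:
move_arm --commands '[[[0,0,0.6],0],[[0,0,1.2],0],[[0,0,1.6],0],[[0,0,1.6],0],[[0,0,1.6],0]]'

```text
time_s: 5.75
ee_pos: [0.4369, -0.2831, 0.2983]
tcp_rot: [0.496, 0.868, 0.001, -0.001]
contact_force: [1.9, 5.2, -0.6]
opening: 0.0203
grasp_force: 59.7
```

Request:
move_arm --commands '[[[0,0,0],0],[[0,0,0],0],[[0,0,0],0],[[0,0,0],0],[[0,0,0],0],[[0,0,0],0]]' --grip 0

```text
time_s: 6.25
ee_pos: [0.4374, -0.2836, 0.2987]
tcp_rot: [0.496, 0.869, -0.0, 0.0]
contact_force: [-0.2, 0.0, 0.3]
opening: 0.0856
grasp_force: 0.0
```

Request:
move_arm --commands '[[[0,0,-3],0],[[0,0,-6],0],[[0,0,-9],0],[[0,0,-10],0],[[0,0,-10],0],[[0,0,-10],0]]'

```text
time_s: 6.75
ee_pos: [0.4371, -0.2833, 0.3983]
tcp_rot: [0.496, 0.869, 0.0, -0.0]
contact_force: [0.6, -0.0, -1.3]
opening: 0.0857
grasp_force: 0.0
```

```bash
python3 goto.py .535 -.336 .405
python3 - <<'E'
from h import *
c={}
obs={}
for n in ['scene','side','wrist']:
    c[n]=optics.camera(n);cv2.imwrite(f'pics/{n}2.png',c[n]['image'])
    for t in ['knob','lock_slide']:
        for g in regions_of(n,t)[:1]:
            ys,xs=np.nonzero(g['mask']); print(n,t,round(g['confidence'],2),np.round(g['box']),xs.mean().round(1),ys.mean().round(1))
    print(proj(c[n],[[.4375,-.285,.138],[.535,-.336,.063]]).round(1))
cv2.imwrite('pics/z2.png',np.hstack([cv2.resize(c['scene']['image'][165:285,180:330],(400,320)),cv2.resize(c['side']['image'][155:275,155:305],(400,320))]))
E
```

```text
t 6.75 tcp [ 0.4371 -0.2833  0.3983] yang 30.58 q [-0.6   0.24  1.7   0.    1.21 -1.13] F [ 0.6 -0.  -1.3] shift cm [-9.52  5.74 -0.67] yaw -0.22
scene knob 0.75 [280. 206. 323. 222.] 304.3 212.2
scene lock_slide 0.76 [266. 193. 280. 229.] 274.4 208.7
[[274.8 203.4]
 [312.9 211.7]]
side knob 0.7 [252. 202. 301. 242.] 277.7 220.6
side lock_slide 0.97 [228. 177. 245. 222.] 236.3 198.6
[[233.6 188.5]
 [289.2 227.7]]
wrist knob 0.69 [284. 190. 317. 278.] 301.1 236.8
wrist lock_slide 0.84 [239. 174. 264. 218.] 252.9 195.2
[[251.8 196.2]
 [301.2 253.1]]
```

View pics/z2.png

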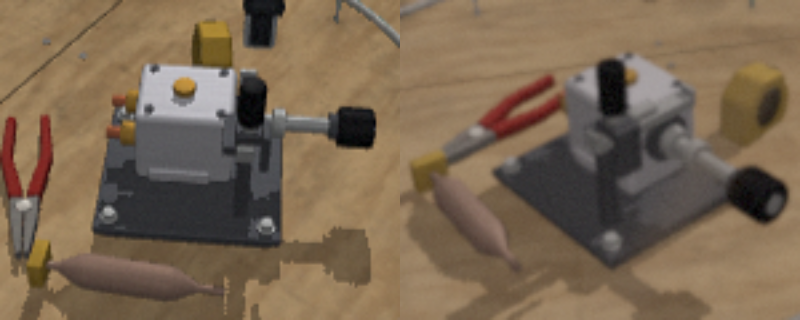

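The crops show the block down at the parking end: handle at scene (275,203), as predicted. The rod is still in and the bystanders have not moved. Next is the knob.

Request:
move_arm --commands '[[[-4,2.4,0],0],[[-8,4.8,0],0],[[-9.5,5.7,1],0],[[-9.5,5.7,5],0],[[-9.5,5.7,9],0],[[-9.5,5.7,13],0],[[-9.5,5.7,16],0],[[-9.5,5.7,18],0],[[-9.5,5.7,18.4],0],[[-9.5,5.7,18.4],0],[[-9.5,5.7,18.4],0]]'

```text
time_s: 8.12
ee_pos: [0.5354, -0.3365, 0.2157]
tcp_rot: [0.496, 0.869, -0.0, 0.001]
contact_force: [-0.4, -0.7, 0.5]
opening: 0.0854
grasp_force: 0.0
```

Request:
move_arm --commands '[[[0,0,0],0],[[0,0,0],0],[[0,0,0],0],[[0,0,0],0],[[0,0,0],0],[[0,0,0],0],[[0,0,0],0]]' --grip 1

```text
time_s: 8.7
ee_pos: [0.5336, -0.3373, 0.2164]
tcp_rot: [0.496, 0.869, -0.002, -0.0]
contact_force: [-6.7, -4.5, 6.5]
opening: 0.0345
grasp_force: 59.2
```

Request:
move_arm --commands '[[[0,-0.1,0],0],[[-0.5,-0.1,0],0],[[-1,-0.1,0],0],[[-1.5,-0.1,0],0],[[-2,-0.1,0],0],[[-2.4,-0.1,0],0],[[-2.5,-0.1,0],0],[[-2.5,-0.1,0],0],[[-2.5,-0.1,0],0]]'

```text
time_s: 9.45
ee_pos: [0.5457, -0.3592, 0.2164]
tcp_rot: [0.496, 0.868, -0.001, -0.0]
contact_force: [-5.5, -3.1, 7.0]
opening: 0.0347
grasp_force: 59.5
```

Run:
```python
from h import *
s=manip.state();print(s['ee_pos'],s['contact_force'],s['grasp_force'])
d=np.array([.512,-.859,0]);k=np.array([.535,-.336,.063])
for n in ['scene','side']:
    c=optics.camera(n);cv2.imwrite(f'pics/{n}3.png',c['image'])
    for g in regions_of(n,'knob')[:1]:print(n,np.round(g['box']),g['confidence'])
    print(proj(c,[k+d*.016,k+d*.041]).round(1))
```

```text
[ 0.54565687 -0.35922703  0.2164163 ] [-5.49825793 -3.12005685  6.9811524 ] 59.47331249713898
scene [281. 205. 325. 222.] 0.9
[[319.8 212. ]
 [330.6 212.5]]
side [254. 201. 311. 247.] 0.66
[[295.2 231.3]
 [305.  237.1]]
```

Request:
move_arm --commands '[[[0,0,0],0],[[0,0,0],0],[[0,0,0],0],[[0,0,0],0],[[0,0,0],0],[[0,0,0],0]]' --grip 0

```text
time_s: 10.15
ee_pos: [0.5468, -0.358, 0.2145]
tcp_rot: [0.496, 0.869, 0.0, -0.0]
contact_force: [0.5, -0.4, -0.1]
opening: 0.0855
grasp_force: 0.0
```

Request:
move_arm --commands '[[[0,0,-4],0],[[0,0,-8],0],[[0,0,-12],0],[[0,0,-16],0],[[0,0,-18.4],0],[[0,0,-18.4],0],[[0,0,-18.4],0]]'

```text
time_s: 10.73
ee_pos: [0.5467, -0.3581, 0.4005]
tcp_rot: [0.496, 0.869, -0.0, 0.002]
contact_force: [-0.1, 0.3, -0.7]
opening: 0.0853
grasp_force: 0.0
```

```bash
python3 goto.py .437 -.2833 .2985
python3 - <<'E'
from h import *
d=np.array([.512,-.859,0]);k=np.array([.535,-.336,.063])
ims=[]
for n,(x,y) in {'scene':(190,165),'side':(165,155)}.items():
    c=optics.camera(n);ims.append(cv2.resize(c['image'][y:y+120,x:x+150],(400,320)))
    for g in regions_of(n,'knob')[:1]:print(n,np.round(g['box']),g['confidence'])
    print(proj(c,[k,k+d*.025]).round(1))
cv2.imwrite('pics/z3.png',np.hstack(ims))
E
```

```text
t 10.73 tcp [ 0.5467 -0.3581  0.4005] yang 30.58 q [-0.6   0.45  1.38  0.    1.31 -1.13] F [-0.1  0.3 -0.7] shift cm [12.06 -5.65 10.15] yaw -0.22
scene [278. 203. 334. 224.] 0.85
[[312.9 211.7]
 [323.7 212.2]]
side [252. 202. 314. 248.] 0.65
[[289.2 227.7]
 [298.7 233.4]]
```

View pics/z3.png

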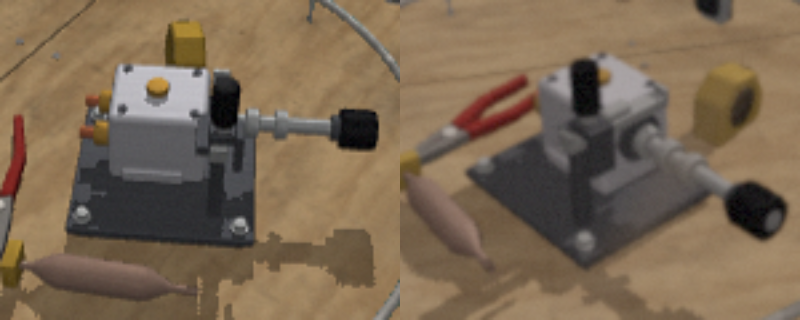

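The knob stands at scene (324,213), where 25 mm of travel predicts it, and the lock block is still parked. I go back to the handle.

Request:
move_arm --commands '[[[4,-1.9,0],0],[[8,-3.8,0],0],[[12.1,-5.7,0],0],[[12.1,-5.7,1],0],[[12.1,-5.7,4],0],[[12.1,-5.7,7],0],[[12.1,-5.7,9],0],[[12.1,-5.7,10.1],0],[[12.1,-5.7,10.1],0],[[12.1,-5.7,10.1],0]]'

```text
time_s: 11.77
ee_pos: [0.4358, -0.2829, 0.2965]
tcp_rot: [0.496, 0.869, 0.0, -0.002]
contact_force: [0.4, 1.0, 0.4]
opening: 0.0854
grasp_force: 0.0
```

Request:
move_arm --commands '[[[0,0,0],0],[[0,0,0],0],[[0,0,0],0],[[0,0,0],0],[[0,0,0],0],[[0,0,0],0],[[0,0,0],0],[[0,0,0],0]]' --grip 1

```text
time_s: 12.43
ee_pos: [0.4365, -0.2829, 0.2984]
tcp_rot: [0.496, 0.868, 0.0, 0.001]
contact_force: [1.6, 2.6, 5.4]
opening: 0.0206
grasp_force: 58.8
```

Request:
move_arm --commands '[[[0,0,-0.8],0],[[0,0,-1.7],0],[[0,0,-1.7],0],[[0,0,-1.7],0],[[0,1.5,-1.7],0],[[0,3,-1.7],0],[[0,4.5,-1.7],0],[[0,5.6,-1.7],0],[[0,5.7,-1.7],0],[[0,5.7,-1.7],0],[[0,5.7,-1.7],0]]'

```text
time_s: 13.35
ee_pos: [0.4857, -0.2545, 0.3147]
tcp_rot: [0.495, 0.869, -0.001, 0.001]
contact_force: [2.8, -5.2, -1.0]
opening: 0.0208
grasp_force: 59.2
```

Request:
move_arm --commands '[[[0,0,0.6],0],[[0,0,1.2],0],[[0,0,1.6],0],[[0,0,1.6],0],[[0,0,1.6],0]]'

```text
time_s: 13.77
ee_pos: [0.4854, -0.2547, 0.2985]
tcp_rot: [0.496, 0.869, -0.0, 0.001]
contact_force: [4.3, -4.6, -0.5]
opening: 0.0207
grasp_force: 59.4
```

Request:
move_arm --commands '[[[0,0,0],0],[[0,0,0],0],[[0,0,0],0],[[0,0,0],0],[[0,0,0],0],[[0,0,0],0]]' --grip 0

```text
time_s: 14.27
ee_pos: [0.4849, -0.2539, 0.2986]
tcp_rot: [0.496, 0.869, 0.0, -0.0]
contact_force: [-0.2, -0.5, 0.3]
opening: 0.0854
grasp_force: 0.0
```

Request:
move_arm --commands '[[[0,0,-3],0],[[0,0,-6],0],[[0,0,-9],0],[[0,0,-10],0],[[0,0,-10],0],[[0,0,-10],0]]'

```text
time_s: 14.77
ee_pos: [0.4848, -0.2539, 0.3982]
tcp_rot: [0.496, 0.869, 0.0, -0.0]
contact_force: [-0.0, 1.1, -0.1]
opening: 0.0854
grasp_force: 0.0
```

Run:
```python
from h import *
ims=[]
for n,(x,y) in {'scene':(190,165),'side':(165,155)}.items():
    c=optics.camera(n);ims.append(cv2.resize(c['image'][y:y+120,x:x+150],(400,320)))
    for t in ['knob','lock_slide']:
        for g in regions_of(n,t)[:1]:print(n,t,np.round(g['box']),g['confidence'])
cv2.imwrite('pics/z4.png',np.hstack(ims))
s=manip.state();print(s['time_s'],s['contact_force'])
```

```text
scene knob [276. 204. 334. 223.] 0.73
scene lock_slide [266. 177. 280. 210.] 0.51
side knob [254. 207. 313. 245.] 0.88
side lock_slide [247. 168. 265. 212.] 0.69
15.0667 [ 0.12682798  0.1065252  -0.24325407]
```

View pics/z4.png

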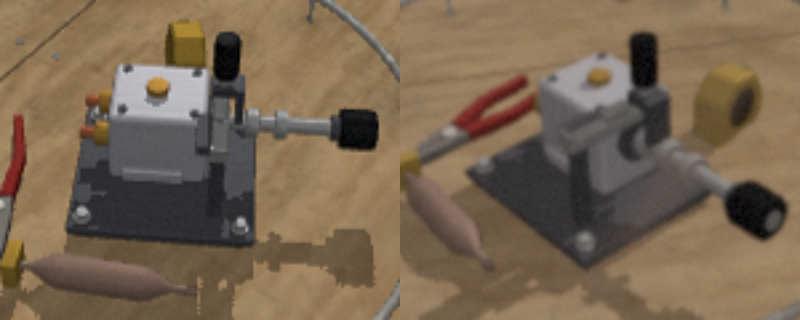

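The handle is back at scene (275,186), its place and height at the start, and the knob is still at (324,213). The gripper is clear of everything.

```bash
python3 -c "
from cell import job
print(job.job_done())"
```

```text
the job is handed in; nothing more can be done
None
```

I handed the job in after about 15 s of the 48 s: the last pictures show the rod at its middle click with the lock block down at its home end, and the pliers, tape measure and filter drier where they lay; the hand-in returned no verdict.

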